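Release and push off the cover of a bench filter unit

TASK

The filter in the white filter unit needs a look: with the fingertips, press the yellow snap tab all the way in (it stays in), then push the blue cover along the rails, off its seat and onto the unit's parking ledge, until the round filter opening is completely uncovered. Only press and push: do not lift or tip the cover; it must end lying flat between the rails. Leave everything else on the table where it is, and finish with the robot clear of everything.

Things in the scene. Friction and masses are not known exactly. Their poses are not given: they have to be found in the camera images.
- filter_unit: White and grey filter unit fixed to the table, 256 x 116 mm; origin at the centre of its underside, on the table. Its +x is the way the cover slides off. Grey deck 45 mm up, between side rails (inner faces y = +-46.5 mm, 10 mm above the deck). Lip at the -x end: x -125 to -113 mm, 8 mm above the deck. End stop at the +x end: inner face x = +115 mm, 14 mm above the deck
- filter_opening (a point): Centre of the round opening, 56 mm in diameter, at deck level, with a white pleated filter sunk in it; it lies under the seated cover, at x = -68.5 mm, y = 0 in the unit's frame. Toward the unit's +x follow the yellow tab and then the parking ledge, the same flat deck up to the end stop
- cover: Loose blue cover, 120 g, 85 (x) x 88 (y) mm, axes along the unit's; origin at the centre of its underside, on the deck. Seated, it is centred over the opening within 2 mm. Plate top 12 mm, underside 5 mm above the deck, on side runners. A ridge across its rear (-x) edge is 10 mm thick, 60 mm long, top 32 mm above the deck. After 72 mm of slide the opening is clear, at 141 mm it meets the end stop
- cover_ridge (a point): Centre of the rear (-x) face of the cover's ridge, flush with the cover's rear edge, 22 mm above the deck: 10 mm below the ridge's top, 10 mm above the plate's top. Push here toward the unit's +x; the space behind it, above the low lip, is free
- tab (a joint): Travel of the yellow snap tab in m: 0 = out, blocking the cover, 0.012 = fully in. Starts between 0 and 0.001. Pressing straight down takes about 4 N; it stays where it is left and does not spring back. The cover passes over it once it is in by 0.0095
- tab_top (a point): Press point on top of the yellow snap tab, moving with it. The tab is 36 (x) x 22 (y) mm from above; this point is 3 mm to +x of its centre and about 24 mm from the front edge of the seated cover. Out, it stands 14 mm above the deck; fully in, 2 mm above it
- bottle_small: Small white bottle with a yellow cap, 35 mm diameter, 68 mm tall, standing loose beside the unit on its -y side, origin at the centre of its underside; leave alone
- marker: White marker pen with a blue cap, 135 x 17 x 16 mm, lying loose along the unit on its +y side, origin at the centre of its underside; leave alone
- timer: White bench timer, 62 x 66 x 19 mm, loose, origin at the centre of its underside; leave alone
- tube_rack: Green microtube rack, 62 x 145 x 44 mm, loose, origin at the centre of its underside; leave alone
- petri: Petri dish with red contents, 89 mm diameter, 15 mm high, loose, origin at the centre of its underside; leave alone
Not all that is in view belongs to the job. Leave any turquoise look-alike of the cover alone.

How it is judged:
On the way, in this order (a step that is already met when the one before it is completed fails the run):
1. the tab is pressed in while the cover is still on its seat (value of joint tab above 0.0095 m and x of cover in the frame of filter_unit below -0.055 m), for 0.1 s.
2. the cover has slid off its seat and the filter opening is uncovered (x of cover in the frame of filter_unit above 0.002 m), for 0.2 s.
At the end, for the whole second after the job is handed in: The tab is in (at least 9.5 of its 12 mm), the cover has moved at least 70.5 mm along the unit so that the filter opening is wholly uncovered, and lies still and flat on the deck between the rails (within 6 mm sideways, 4 mm in height, about 5 deg of tilt) (value of joint tab above 0.0095 m and x of cover in the frame of filter_unit above 0.002 m and y of cover in the frame of filter_unit between -0.006 and 0.006 m and z of cover in the frame of filter_unit between 0.041 and 0.049 m and angle between cover's own z axis and vertical below 0.08 rad and angle between the x axis of cover and the x axis of filter_unit, either way round below 0.12 rad and linear speed of cover below 0.01 m/s); the robot touches nothing.
It fails at once if the cover is lifted off the deck (more than 8 mm) (z of cover in the frame of filter_unit above 0.053 m).
It fails at once if the cover is tipped (more than 0.25 rad) (angle between cover's own z axis and vertical above 0.25 rad).
It fails at once if something else on the table is moved (more than 20 mm) (distance of any of bottle_small, marker, timer, tube_rack, petri from where it was at the start of the episode above 0.02 m).
It fails at once if a bottle is knocked over (angle between bottle_small's own z axis and vertical above 0.4 rad).
It also fails if it takes over 35 s, if anything falls off the work surface, if the arm or the gripper's body presses on something with over 40 N, if the wrist force passes 120 N, or if a joint passes its speed limit or range.

ROBOT

A 6-joint arm with a two-finger parallel gripper is mounted at the origin on a cart in front of the work surface, level with it; the furniture and walls round the work are solid. World frame = base frame: x ahead of the robot, y to its left, z up, the work surface at z = 0. Lengths are in m, angles in rad, forces in N, time in s.
With the tool pointing down it reaches from about 0.35 to 0.925 m from the base axis. Payload 6.4 kg.
Tool frame: the origin (TCP) lies at the very end of the fingers, on their centre line; the grasp point (between the pads) lies 19 mm behind it; z points along the fingers, y is the line along which they close (so a half turn about z gives the same grasp; the last joint's range is limited). The gripper opens to 85 mm and grips with 20 to 120 N. Pads are 22 mm wide; open, the fingers measure 114 mm over their backs; the gripper's body (76 mm by 85 mm) begins 54 mm behind the grasp point. The pads swing forward as they close: fully open they stand 13 mm farther back than shut.
Start: joints at [1.175, 0.245, 1.558, -0, 1.339, -0.174], TCP at [0.143, 0.634, 0.231] pointing down, gripper open.
Joint ranges: [-3.13, 3.13], [-1.02, 2.26], [0.13, 2.54], [-0.95, 4.09], [0.21, 2.88], [-2.74, 2.74]. Speed limits (rad/s): [2.57, 2.57, 3.14, 3.14, 3.14, 3.14].

INTERFACE

Orientations are given as a 3x3 rotation matrix whose columns are the frame's x, y, z axes.
In Python, from station import monitor, vision, manip gives the robot as it stands. The module is installed in compiled form; this text tells all that it offers.
- The arm moves only by the tool apply_moves, never from a script. Its argument "targets" is a list of rows, each a list of 3 entries, a list of its own where there are three numbers: the shift along the world's x, y, z in m, then the turn, a rotation vector about the world's x, y, z in degrees, then the opening, from 0 (shut) to 1 (fully open). In form: [[[dx, dy, dz], [wx, wy, wz], fingers], ...]. A call has 1 to 10 rows; each row is the pose to reach, as a shift and turn from the pose commanded when the call began; what a row does not reach only later rows make up. A row lasts 1/8 s, in which the tool goes at most 62.5 mm and 10.7 degrees, less where a joint would pass 70% of its speed; a pose out of reach is approached as far as the arm can. A call with a gripper value outside its range is refused whole. The fingers move at their own pace and stop on an object; "force" is the grip in N (left out, the last holds). Time passes only in rows, so rows that repeat a pose let the fingers close. It gives the time, the measured TCP pose, the force, the opening and the grip force at its end, in the units of the state.
- monitor.observe(): the state, without advancing time (a new reading comes with each control period).
- vision.get_image(name): name is "side" or "top" or "wrist"; returns a dict with "color" (480x640x3 uint8, red, green, blue), "fx", "fy", "cx", "cy" (pixels), "rvec" (rotation vector, rad) and "tvec" (3), from world to camera coordinates, as OpenCV has them; the wrist camera has in their place "mount" (4x4, takes a point from camera to tool coordinates, whose origin is the TCP and whose axes are the flange's). Camera axes: x right, y down, z forward; pixel columns grow to the right and rows downward; lengths in m; the calibration is good to about 2 mm. A picture is of the moment at which its call begins: read the wrist's pose just before it. There is no depth.
- manip.hand_in(): hands the job in; it is judged then, once.
The state is a dict: "time": time; "joint_pos": joint angles; "qvel": joint speeds; "joint_torque": joint torques, N m; "tcp_pos": TCP position; "eef_rot": TCP orientation; "force": force on the tool from outside, world axes, zero at the start; "ft_torque": the same for the moment, N m; "grip_width": finger opening in m; "grasp_force": force on a finger pad.
Only numpy, scipy, OpenCV 4.12 (cv2) and the standard library are available. Lean on these libraries where they do the work, as an engineer would, in place of code of your own. Each camera call takes 0.05 s, during which the arm holds its last target. There are 200 camera calls.

## Working session

There is one attempt and no reset: what is moved stays moved. The work goes in short steps, Python scripts to look and compute and a tool call to move; the robot and the scene stay as the last step left them, time stands still between calls to the robot, and variables do not carry over. Pictures are saved under pics/ and viewed, at most 10 in all, crops included, and the job is handed in when it is done.

Besides the shell and the picture viewer there is one more tool, called by a JSON object that holds its "name" and its "arguments", one argument or row to a line. apply_moves: Moves the arm, as the interface text tells. Its arguments: {"type":"object","properties":{"targets":{"type":"array","items":{"type":"array"}},"force":{"type":"number"}},"required":["targets"]}

```bash
mkdir -p pics
python3 - <<'E'
from station import monitor, vision
import cv2,pickle
s=monitor.observe(); print(s['time'],s['tcp_pos'],s['eef_rot'])
for n in('top','side'):
    d=vision.get_image(n); cv2.imwrite(f'pics/{n}0.png',d['color'][:,:,::-1]); pickle.dump(d,open(n+'.pkl','wb')); print(n,d['fx'],d['cx'],d['cy'],d['rvec'],d['tvec'])
E
```

```text
0.0 [0.14271462 0.63355367 0.23016771] [[-9.75517166e-01  2.19921911e-01 -7.81883179e-04]
 [ 2.19923011e-01  9.75515487e-01 -1.84516948e-03]
 [ 3.56945952e-04 -1.97194860e-03 -9.99997992e-01]]
top 555.5200527182194 327.5984078614293 237.00242902652263 [ 2.14475427 -2.13297292  0.18718729] [0.01519446 0.52380589 0.83003496]
side 438.0709204776307 325.73705589169714 236.98717405828782 [ 0.57431314 -2.57297042  1.27138752] [0.46086234 0.19799706 0.70953032]
```

View pics/top0.png

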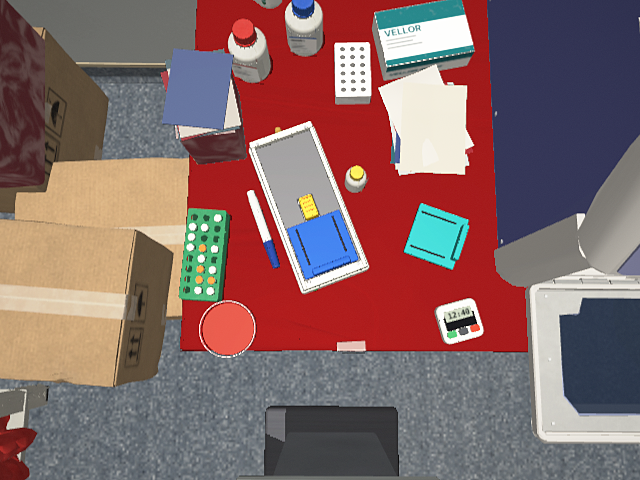

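View pics/side0.png

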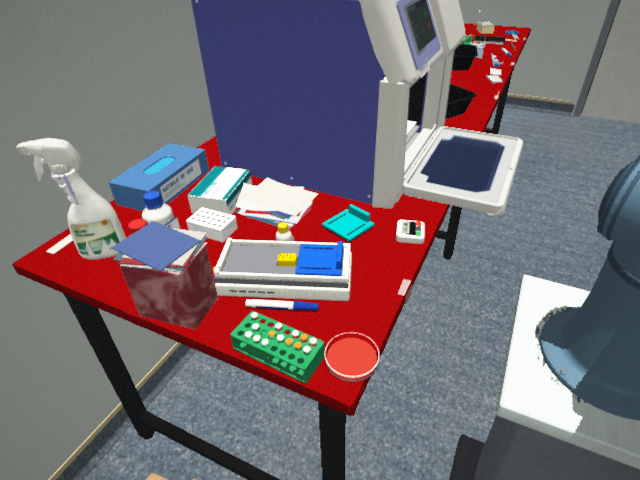

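The images show the blue cover at top px (325,243) and side px (322,258), with the yellow tab at (308,207). Three things could be mistaken for them: the turquoise look-alike at (437,236), the yellow bottle cap at (357,172) and the blue marker cap at (272,255). I choose the blue one on the white unit and will check it in a crop.

```bash
cat > h.py <<'E'
import cv2,pickle,numpy as np
def cam(d): return cv2.Rodrigues(np.array(d['rvec'],float))[0],np.array(d['tvec'],float).ravel(),np.array([[d['fx'],0,d['cx']],[0,d['fy'],d['cy']],[0,0,1.]])
def ray(d,uv,z):
    R,t,K=cam(d); c=-R.T@t; v=R.T@np.linalg.inv(K)@[uv[0],uv[1],1]; return c+v*(z-c[2])/v[2]
def proj(d,P): 
    return cv2.projectPoints(np.array(P,float).reshape(-1,3),np.array(d['rvec'],float),np.array(d['tvec'],float),cam(d)[2],None)[0][:,0]
E
python3 - <<'E'
from h import *
d=pickle.load(open('top.pkl','rb'))
im=d['color'][112:302,236:386,::-1]
cv2.imwrite('pics/crop0.png',cv2.resize(im,None,fx=3.1,fy=3.1,interpolation=cv2.INTER_CUBIC))
R,t,K=cam(d);print(-R.T@t, R)
for u in [(250,140),(312,122),(368,267),(303,291)]: print(ray(d,u,.055))
for z,u in [(0.049,(308,207)),(.02,(437,236)),(.068,(357,172))]: print(ray(d,u,z))
E
```

```text
[0.37949543 0.02532285 0.90493287] [[ 0.00474329 -0.99994641  0.00920176]
 [-0.98626445 -0.00619729 -0.16505767]
 [ 0.16510585 -0.00829246 -0.98624099]]
[0.67795929 0.14276165 0.055     ]
[0.70895069 0.04412549 0.055     ]
[ 0.47538116 -0.04420326  0.055     ]
[0.43800799 0.05531506 0.055     ]
[0.5705333  0.04924126 0.049     ]
[ 0.53039927 -0.15919902  0.02      ]
[ 0.62263363 -0.02706183  0.068     ]
```

View pics/crop0.png

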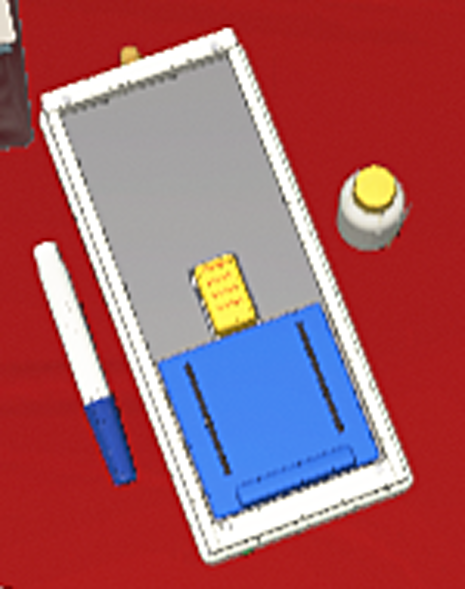

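The crop confirms the blue cover on the white unit, with its ridge at the rear (crop ~ (297,475)), the tab in front of it at (224,292), and the end stop at the top. Next I fit the unit pose to the corners.

```bash
cat > fit.py <<'E'
from h import *
from scipy.optimize import least_squares
d=pickle.load(open('top.pkl','rb')); e=pickle.load(open('side.pkl','rb'))
T=[((128,58,59),(42,97)),((128,-58,59),(232,30)),((-128,58,55),(207,561)),((-128,-58,55),(411,478)),
((-26,44,57),(160,360)),((-26,-44,57),(322,303)),((-111,44,57),(219,518)),((-111,-44,57),(380,459)),
((13,11,58.5),(195,258)),((13,-11,58.5),(236,253))]
P=np.array([a for a,_ in T])/1000.; U=np.array([b for _,b in T])/3.1+[236,112]
def W(p,P): c,s=np.cos(p[2]),np.sin(p[2]); return np.c_[p[0]+c*P[:,0]-s*P[:,1],p[1]+s*P[:,0]+c*P[:,1],P[:,2]]
f=lambda p:(proj(d,W(p,P))-U).ravel()
r=least_squares(f,[.57,.05,.4],loss='soft_l1'); p=r.x; print(p,np.degrees(p[2])); print(f(p).reshape(-1,2).round(1))
np.save('p.npy',p)
Q=np.array([(-2,0,59),(-111,0,67),(-68.5,0,45)])/1000; print(W(p,Q).round(4))
im=e['color'][:,:,::-1].copy()[215:315,200:370]
im=cv2.resize(im,None,fx=4,fy=4,interpolation=cv2.INTER_CUBIC)
L=[[(128,58,59),(128,-58,59)],[(-128,58,55),(-128,-58,55)],[(-128,58,55),(128,58,55)],[(-128,58,0),(128,58,0)],[(-26,44,57),(-26,-44,57)],[(-111,30,77),(-111,-30,77)],[(13,11,58.5),(13,-11,58.5)]]
for l in L:
    q=(proj(e,W(p,np.array(l)/1000.))-[200,215]+.5)*4
    cv2.line(im,*[tuple(map(int,x)) for x in q],(0,0,0),1)
cv2.imwrite('pics/side_ov.png',im)
E
python3 fit.py
```

```text
[0.57436964 0.04909578 0.36801857] 21.0859109203213
[[-4.1 -1.1]
 [ 3.1 -4. ]
 [-1.   0.6]
 [ 3.9  0.6]
 [-0.3  0.5]
 [ 0.4 -0.8]
 [-0.2  0.7]
 [ 1.5 -0.5]
 [-0.4  2.9]
 [-0.5 -0.4]]
[[0.5725 0.0484 0.059 ]
 [0.4708 0.0092 0.067 ]
 [0.5105 0.0245 0.045 ]]
```

View pics/side_ov.png

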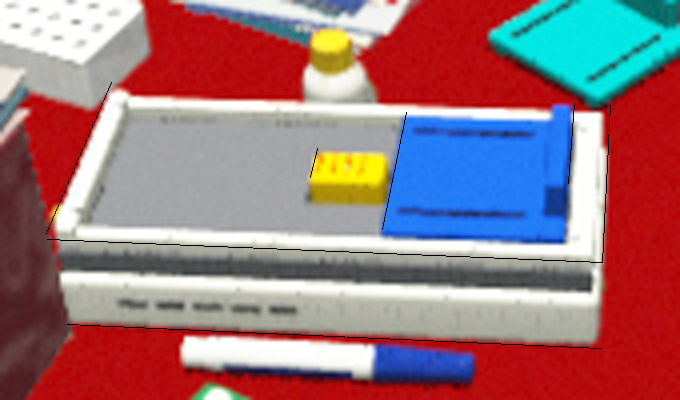

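The overlay lines up with the cover's front edge at (395,175) and with the ridge in the side view. Only the bevelled unit edges are slightly off. I'll refine the fit with free outer dimensions, then check the area around the start pose, since the boxes on the left could be in the way.

```bash
cat > fit2.py <<'E'
from fit import *
def f2(p):
    h,xf,xr=p[3:6]; Q=P.copy(); Q[:4,:2]=[(xf,h),(xf,-h),(xr,h),(xr,-h)]; Q[4:8,0]+=p[6]
    return np.r_[(proj(d,W(p,Q))-U)[:8].ravel(),p[6]*500, (xf-.126)*300,(xr+.126)*300]
r=least_squares(f2,np.r_[p,.054,.125,-.125,0],loss='soft_l1'); p=r.x; print(p.round(4),f2(p)[:16].reshape(-1,2).round(1).tolist()); np.save('p.npy',p[:3])
Q=np.array([(-2,0,59),(-111+p[6]*1000,0,67),(1,0,0)])/1000;print(W(p,Q).round(4), np.degrees(p[2]))
for q in [(.143,.634,.23),(.143,.634,.33),(.36,.34,.3),(.45,.2,.3)]: print(q,proj(d,[q]).round(),proj(e,[q]).round())
R,t,K=cam(e);print('side cam',-R.T@t,R[2])
E
python3 fit2.py
python3 - <<'E'
from station import vision
import cv2
cv2.imwrite('pics/w0.png',vision.get_image('wrist')['color'][:,:,::-1])
E
```

```text
[0.57436964 0.04909578 0.36801857] 21.0859109203213
[[-4.1 -1.1]
 [ 3.1 -4. ]
 [-1.   0.6]
 [ 3.9  0.6]
 [-0.3  0.5]
 [ 0.4 -0.8]
 [-0.2  0.7]
 [ 1.5 -0.5]
 [-0.4  2.9]
 [-0.5 -0.4]]
[[0.5725 0.0484 0.059 ]
 [0.4708 0.0092 0.067 ]
 [0.5105 0.0245 0.045 ]]
[ 5.737e-01  4.960e-02  3.654e-01  5.310e-02  1.243e-01 -1.257e-01
  5.000e-04] [[-0.6, 0.1], [0.9, -0.5], [0.9, -1.5], [-0.1, 0.9], [-0.9, 0.6], [-0.1, -0.5], [-0.9, 0.9], [0.9, -0.2]]
[[0.5718 0.0489 0.059 ]
 [0.4705 0.0101 0.067 ]
 [0.5746 0.05   0.    ]] 20.9365497805463
(0.143, 0.634, 0.23) [[-223.  542.]] [[ 462. 1086.]]
(0.143, 0.634, 0.33) [[-326.  582.]] [[ 530. 1237.]]
(0.36, 0.34, 0.3) [[ 26. 347.]] [[308. 297.]]
(0.45, 0.2, 0.3) [[163. 264.]] [[296. 203.]]
side cam [0.2119052  0.5967688  0.59497345] [ 0.35584842 -0.71314874 -0.60397912]
```

View pics/w0.png

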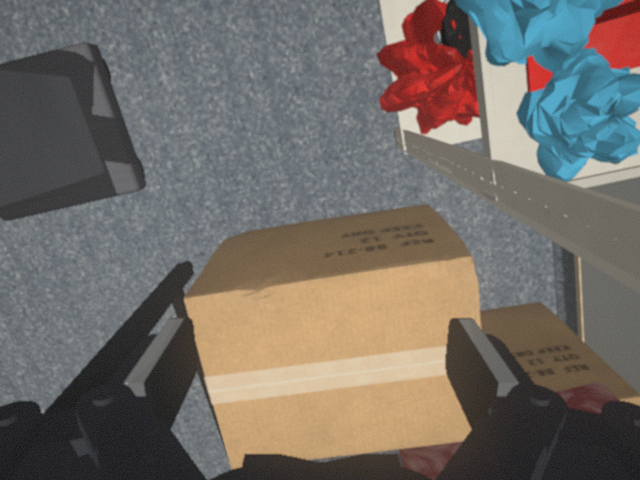

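The boxes stand well below the fingertips, so I go up and swing inward with the fingers shutting.

{"name": "apply_moves", "arguments": {
  "targets": [
    [[0.02,-0.03,0.05],[0,0,3],0],
    [[0.05,-0.08,0.07],[0,0,6],0],
    [[0.08,-0.14,0.07],[0,0,10],0],
    [[0.11,-0.2,0.07],[0,0,13],0],
    [[0.15,-0.25,0.07],[0,0,17],0],
    [[0.19,-0.3,0.07],[0,0,20],0],
    [[0.23,-0.345,0.07],[0,0,24],0],
    [[0.27,-0.39,0.06],[0,0,27],0],
    [[0.31,-0.44,0.04],[0,0,30],0],
    [[0.35,-0.49,0.0],[0,0,33.6],0]
  ],
  "force": 60
}}

```text
time: 1.4
tcp_pos: [0.4811, 0.1593, 0.2444]
eef_rot: [[-0.934, -0.358, 0.003], [-0.358, 0.934, 0.0], [-0.003, -0.001, -1.0]]
force: [1.0, 0.4, -0.4]
grip_width: -0.0001
grasp_force: 0.0
```

{"name": "apply_moves", "arguments": {
  "targets": [
    [[0.04,-0.05,-0.02],[0,0,33.6],0],
    [[0.079,-0.095,-0.05],[0,0,0],0],
    [[0.079,-0.095,-0.1],[0,0,0],0],
    [[0.079,-0.095,-0.12],[0,0,0],0],
    [[0.079,-0.095,-0.12],[0,0,0],0]
  ]
}}

```text
time: 2.02
tcp_pos: [0.5568, 0.0668, 0.1225]
eef_rot: [[-0.934, -0.357, -0.004], [-0.357, 0.934, 0.0], [0.003, 0.002, -1.0]]
force: [0.4, 0.8, 0.7]
grip_width: 0.0001
grasp_force: 0.0
```

{"name": "apply_moves", "arguments": {
  "targets": [
    [[0.0,0.0,0.0],[0,0,0],0],
    [[0.0,0.0,0.0],[0,0,0],0]
  ]
}}

```text
time: 2.28
tcp_pos: [0.5595, 0.0667, 0.1262]
eef_rot: [[-0.934, -0.358, 0.004], [-0.358, 0.934, -0.0], [-0.004, -0.002, -1.0]]
force: [1.2, -0.6, -0.4]
grip_width: -0.0002
grasp_force: 0.0
```

Run:
```python
from station import monitor,vision
from h import *
p=np.load('p.npy'); c,s=np.cos(p[2]),np.sin(p[2])
st=monitor.observe(); x=np.array(st['tcp_pos']); R=np.array(st['eef_rot']); print(st['time'],x,st['force'])
w=vision.get_image('wrist'); M=np.array(w['mount']); im=w['color'][:,:,::-1].copy()
def pw(q):
    q=np.array(q)/1000; X=np.array([p[0]+c*q[0]-s*q[1],p[1]+s*q[0]+c*q[1],q[2]])
    t=R.T@(X-x); k=np.linalg.inv(M)@np.r_[t,1]; return (w['fx']*k[0]/k[2]+w['cx'],w['fy']*k[1]/k[2]+w['cy'])
for l in [[(-26,44,57),(-26,-44,57)],[(13,11,58.5),(13,-11,58.5)],[(13,11,58.5),(-23,11,58.5)],[(13,-11,58.5),(-23,-11,58.5)],[(128,46.5,55),(-128,46.5,55)],[(128,-46.5,55),(-60,-46.5,55)]]:
    cv2.line(im,*[tuple(map(int,pw(q))) for q in l],(0,255,0),1)
print(pw((-2,0,59)))
cv2.imwrite('pics/w1.png',im)
```

```text
2.275 [0.55947213 0.06668774 0.12616052] [ 1.23475967 -0.63943712 -0.40457637]
(np.float64(281.0771999869453), np.float64(269.28056558847163))
```

View pics/w1.png

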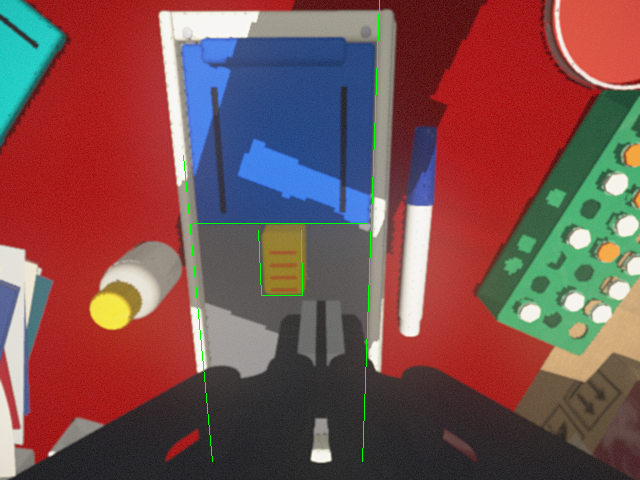

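The overlay (green) matches the tab at (282,260), the cover's front edge at y≈222 and the rails to about 1 px. The fingertips are 18 mm off to the side, so I move over and press.

{"name": "apply_moves", "arguments": {
  "targets": [
    [[0.0125,-0.018,-0.03],[0,0,0],0],
    [[0.0125,-0.018,-0.055],[0,0,0],0],
    [[0.0125,-0.018,-0.055],[0,0,0],0],
    [[0.0125,-0.018,-0.062],[0,0,0],0],
    [[0.0125,-0.018,-0.068],[0,0,0],0],
    [[0.0125,-0.018,-0.073],[0,0,0],0],
    [[0.0125,-0.018,-0.077],[0,0,0],0],
    [[0.0125,-0.018,-0.077],[0,0,0],0]
  ]
}}

```text
time: 3.32
tcp_pos: [0.5713, 0.0482, 0.047]
eef_rot: [[-0.934, -0.357, 0.001], [-0.357, 0.934, -0.0], [-0.001, -0.001, -1.0]]
force: [0.4, -0.4, 1.7]
grip_width: 0.0005
grasp_force: 0.9
```

{"name": "apply_moves", "arguments": {
  "targets": [
    [[0,0,-0.001],[0,0,0],0],
    [[0,0,-0.002],[0,0,0],0],
    [[0,0,-0.002],[0,0,0],0]
  ]
}}

```text
time: 3.7
tcp_pos: [0.5714, 0.0482, 0.0469]
eef_rot: [[-0.934, -0.357, 0.0], [-0.357, 0.934, -0.0], [-0.0, -0.0, -1.0]]
force: [-3.9, 1.0, 14.9]
grip_width: -0.0005
grasp_force: 7.6
```

The tab has bottomed out (z = 47 mm, 15 N). Now up, over, and down behind the ridge.

{"name": "apply_moves", "arguments": {
  "targets": [
    [[0,0,0.03],[0,0,0],0],
    [[0,0,0.075],[0,0,0],0],
    [[-0.04,-0.015,0.08],[0,0,0],0],
    [[-0.09,-0.034,0.08],[0,0,0],0],
    [[-0.1285,-0.0486,0.08],[0,0,0],0],
    [[-0.1285,-0.0486,0.08],[0,0,0],0],
    [[-0.1285,-0.0486,0.045],[0,0,0],0],
    [[-0.1285,-0.0486,0.02],[0,0,0],0],
    [[-0.1285,-0.0486,0.015],[0,0,0],0],
    [[-0.1285,-0.0486,0.015],[0,0,0],0]
  ]
}}

```text
time: 4.95
tcp_pos: [0.4428, -0.0004, 0.06]
eef_rot: [[-0.934, -0.357, -0.0], [-0.357, 0.934, 0.0], [0.0, 0.0, -1.0]]
force: [-0.2, 0.2, -0.1]
grip_width: 0.0001
grasp_force: 0.0
```

```bash
cat > chk.py <<'E'
from station import monitor,vision
from h import *
import sys
p=np.load('p.npy'); c,s=np.cos(p[2]),np.sin(p[2])
st=monitor.observe(); x=np.array(st['tcp_pos']); dx=x[:2]-p[:2]
print(st['time'],x,st['force'],'unit frame mm',1000*np.array([c*dx[0]+s*dx[1],-s*dx[0]+c*dx[1]]))
d=vision.get_image('top'); im=d['color'][100:310,220:400,::-1]
cv2.imwrite(sys.argv[1],cv2.resize(im,None,fx=2.8,fy=2.8,interpolation=cv2.INTER_CUBIC))
E
python3 chk.py pics/t1.png
```

```text
4.95 [ 4.42751989e-01 -3.76879970e-04  5.99956418e-02] [-0.21980732  0.19158677 -0.09351418] unit frame mm [-1.40164237e+02  1.00151171e-01]
```

View pics/t1.png

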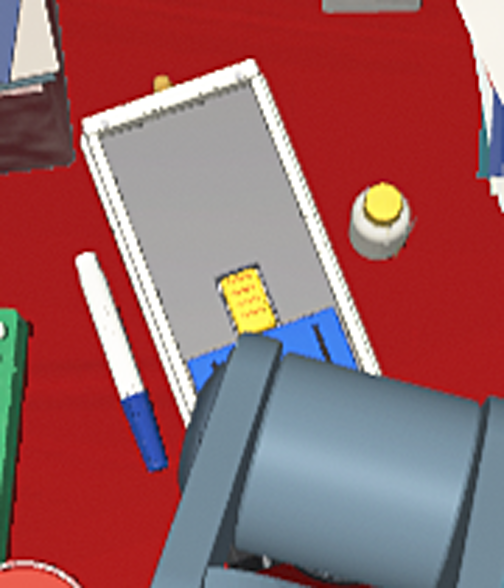

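The cover is still seated with its front edge at crop (265,330), and the tab is in. The tool is centred (y = 0.1 mm) about 29 mm behind the ridge face. I push along the unit's +x, (0.934, 0.357).

{"name": "apply_moves", "arguments": {
  "targets": [
    [[0.0093,0.0036,0],[0,0,0],0],
    [[0.0168,0.0064,0],[0,0,0],0],
    [[0.0224,0.0086,0],[0,0,0],0],
    [[0.0299,0.0114,0],[0,0,0],0],
    [[0.0374,0.0143,0],[0,0,0],0],
    [[0.0467,0.0179,0],[0,0,0],0],
    [[0.056,0.0214,0],[0,0,0],0],
    [[0.0654,0.025,0],[0,0,0],0],
    [[0.0747,0.0286,0],[0,0,0],0],
    [[0.084,0.0321,0],[0,0,0],0]
  ]
}}

```text
time: 6.25
tcp_pos: [0.5269, 0.032, 0.0598]
eef_rot: [[-0.934, -0.357, -0.0], [-0.357, 0.934, 0.0], [0.0, 0.0, -1.0]]
force: [0.1, -0.4, 1.1]
grip_width: -0.0
grasp_force: 0.3
```

```bash
python3 chk.py pics/t2.png
```

```text
6.25 [0.52690923 0.03195347 0.05976309] [ 0.10315638 -0.39721437  1.12312529] unit frame mm [-50.01060371   0.22371117]
```

View pics/t2.png

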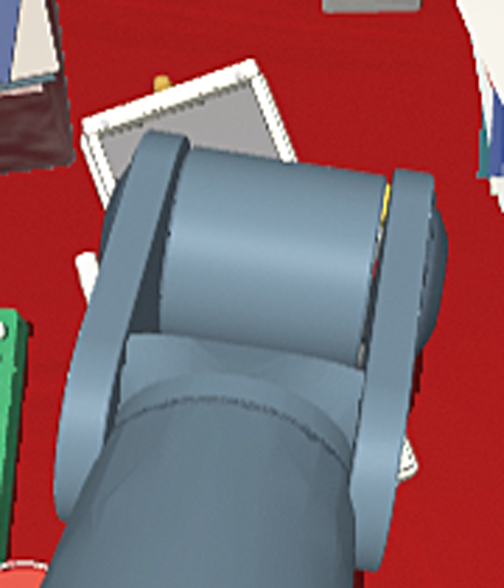

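The arm hides the cover in the top view. I push the last 24 mm, back off and retract upward and rearward.

{"name": "apply_moves", "arguments": {
  "targets": [
    [[0.0075,0.0029,0],[0,0,0],0],
    [[0.0149,0.0057,0],[0,0,0],0],
    [[0.0205,0.0079,0],[0,0,0],0],
    [[0.0224,0.0086,0],[0,0,0],0],
    [[0.0224,0.0086,0],[0,0,0],0],
    [[0.0131,0.005,0],[0,0,0],0],
    [[0.0,0.0,0.005],[0,0,0],0],
    [[-0.02,-0.008,0.05],[0,0,0],0],
    [[-0.05,-0.02,0.1],[0,0,0],0],
    [[-0.09,-0.03,0.14],[0,0,0],0]
  ]
}}

```text
time: 7.55
tcp_pos: [0.4352, 0.001, 0.2019]
eef_rot: [[-0.934, -0.357, 0.002], [-0.357, 0.934, -0.001], [-0.002, -0.001, -1.0]]
force: [0.3, -0.6, 1.5]
grip_width: -0.0002
grasp_force: 0.0
```

Run:
```python
from station import monitor,vision
from h import *
p=np.load('p.npy'); c,s=np.cos(p[2]),np.sin(p[2])
st=monitor.observe(); print(st['time'],st['tcp_pos'],st['force'])
a=vision.get_image('top'); b=vision.get_image('side')
pickle.dump((a,b),open('after.pkl','wb'))
A=cv2.resize(a['color'][100:310,200:400],None,fx=2,fy=2,interpolation=cv2.INTER_CUBIC)
B=cv2.resize(b['color'][205:345,200:390],None,fx=2,fy=2,interpolation=cv2.INTER_CUBIC)
B=cv2.copyMakeBorder(B,0,A.shape[0]-B.shape[0],0,0,0)
cv2.imwrite('pics/after.png',np.hstack([A,B])[:,:,::-1])
```

```text
7.55 [0.43521321 0.00104534 0.20193208] [ 0.34900884 -0.56537595  1.4905523 ]
```

View pics/after.png

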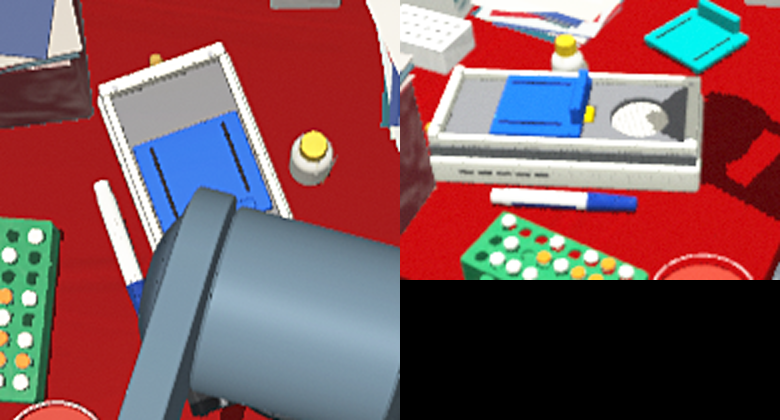

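In the side view, at (640,118), the round filter is fully uncovered. The cover lies flat between the rails, the tab shows just behind it, and the bottle, marker and rack haven't moved. I'll do a numeric check of the cover's front corners at top crop (135,148) and (237,112), then hand in.

Run:
```python
from h import *
from station import manip,monitor
a,b=pickle.load(open('after.pkl','rb')); p=np.load('p.npy'); c,s=np.cos(p[2]),np.sin(p[2])
q=[]
for u in [(135,148),(237,112)]:
    w=ray(a,(u[0]/2+200,u[1]/2+100),.057)[:2]-p[:2]; q.append([c*w[0]+s*w[1],-s*w[0]+c*w[1]])
q=np.array(q); m=q.mean(0)-[.0425,0]; print(q.round(4),'cover',m.round(4), monitor.observe()['qvel'])
if m[0]>.01 and abs(m[1])<.005: print(manip.hand_in())
```

```text
[[ 0.0675  0.0425]
 [ 0.0669 -0.0431]] cover [ 0.0247 -0.0003] [ 0.01606332  0.12798025  0.00115037  0.01025881 -0.07760472  0.0226083 ]
the job is handed in; nothing more can be done
None
```

The job is handed in: the tab is pressed fully in, the cover lies flat and centred on the parking ledge (about 93 mm off its seat), the filter opening is clear, and the arm is away from everything; the verdict wasn't shown.

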